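# Clear the jeweller's bench plate of offcuts

## Robot

A 7-joint arm with a two-finger parallel gripper is mounted at the origin on the work surface. World frame = base frame: x ahead of the robot, y to its left, z up, the work surface at z = 0. Lengths are in m, angles in rad, forces in N, time in s.
With the tool pointing down it reaches from about 0.4 to 0.9 m from the base axis. Payload 5.6 kg.
Tool frame: the origin (TCP) lies midway between the tips of the shut fingers; the grasp point (between the pads) lies 19 mm behind it; y points along the fingers, z is the direction in which the jaws open and shut, and the axes are right-handed (so a half turn about y gives the same grasp; the last joint's range is limited). The gripper opens to 92 mm and grips with 3 to 60 N. Pads are 20 mm wide; open, the fingers measure 128 mm over their backs; the gripper's body (75 mm by 189 mm) begins 69 mm behind the grasp point.
Start: joints at [-0.043, 0.468, -0.012, 1.603, 0.006, 1.071, -0.056], TCP at [0.65, -0, 0.215] pointing down, gripper open.
Joint ranges: [-2.53, 2.53], [-0.31, 2.02], [-1.57, 1.55], [0.28, 2.44], [-1.29, 4.43], [0.15, 1.84], [-2.92, 2.92]. Speed limits (rad/s): [2.57, 2.57, 3.14, 3.14, 3.14, 3.14, 3.14].

## Interface

Orientations are given as a 3x3 rotation matrix whose columns are the frame's x, y, z axes.
In Python, from station import env, effector, solver, viewer, workorder, search_frame, tip_of gives the robot as it stands. Calls block until the motion is done:
- env.reach(position, orientation): joint-space move of the TCP to a pose.
- env.movel(position, frame=None, rate=0.15): straight line of the TCP; frame=None keeps the orientation; rate is the mean speed in m/s.
- env.goto_joints(angles): joint-space move.
- effector.release() and effector.grasp(squeeze=None): open the fingers fully, or close them until they stop; squeeze is the grip in N (None keeps the last).
- env.pause(seconds).
- solver.inverse_kinematics(position, orientation): joint angles nearest the present ones, or None.
- env.sense(): the state.
- viewer.read_camera(name): name is "scene" or "side" or "wrist"; returns (picture, depth): 400x640x3 uint8, red, green, blue; 400x640 float32, m along the optical axis (not along the pixel's ray), 0 where there is no reading.
- viewer.camera_info(name): a dict with "intrinsics" (3x3 intrinsics, pixels), "dist_coeffs" ([k1, k2, p1, p2, k3] as OpenCV has them; the pictures are not rectified), "eye" and "rotation" of the camera in the world; the wrist camera has in their place "T_tool_cam" (4x4, takes a point from camera to tool coordinates, whose origin is the TCP and whose axes are the tool frame's). Camera axes: x right, y up, looking along -z (the intrinsics and any distortion apply to the point x, -y, -z); pixel columns grow to the right and rows downward; lengths in m; the calibration is good to about 2 mm. A picture is of the moment at which its call begins: read the wrist's pose just before it. camera_info takes no time and is no camera call.
A pose or a line that the arm cannot do raises env.PlanningError and nothing moves.
- workorder.finish_job(): hands the job in, once; it reports no verdict.
Trained networks look in the newest picture that a camera, given by its name, has taken for a name from the list of things; names that differ only in an ending like _2 or _b are one class to them, and where a whole thing is asked for, a point or a joint stands for the part that bears it (a point fixed in the world has none). Each returns a list of dicts, best first, with "score" (0 to 1); they miss things now and then, are a little off and sometimes report something else, mostly with a low value. They report only what shows in the picture. A call takes as long as a camera call. They do not tell look-alikes from the thing itself.
- search_frame(camera, name): "at" ([x, y, z] in m, in world coordinates, good to about 4 mm: the middle of the surface that is visible of it).
- tip_of(camera, name): "at" ([x, y, z] in m, in world coordinates, good to about 4 mm: a listed point, or the origin of a listed thing).
The state is a dict: "t": time; "joint_positions": joint angles; "joint_velocities": joint speeds; "tau": joint torques, N m; "ee_pos": TCP position; "tcp_rot": TCP orientation; "wrist_force": force on the tool from outside, world axes, zero at the start; "moment": the same for the moment, N m; "gripper_width": finger opening in m.
Only numpy, scipy, OpenCV 4.12 (cv2) and the standard library are available. Lean on these libraries where they do the work, as an engineer would, in place of code of your own. Each camera call takes 0.05 s, during which the arm holds its last target. There are 200 camera calls.

## Task

Switch the dust extraction on by turning its dial three clicks up from off, then lift the wax models from the bench plate onto the felt pad with a light grip (40 N at most, wax dents). Then take the scraper block and push all the brass offcuts off the plate's open edge into the scrap tray, touching the sharp offcuts with the scraper only, stand the scraper back upright on its cork mat, and last turn the extraction off again. Leave everything else on the bench alone.

Things in the scene. Friction and masses are not known exactly. Their poses are not given: they have to be found in the camera images.
- plate: Fixed jeweller's bench plate: a flat steel top 200 (x) x 170 (y) mm, 40 mm above the bench, with an open aluminium scrap tray built on at its -x end. Origin: under the middle of the steel top, at bench level; its +x axis points from the tray side to the back. Rims 8 mm high and 10 mm wide stand along both y sides (inner faces at y = +-75 mm) and along the back (inner face at x = +90 mm). The front edge at x = -100 mm is open and drops straight into the tray.
- plate_top (a point): Middle of the steel top's surface (40 mm above the bench), axes as plate.
- tray_floor (a point): Middle of the scrap tray's inner floor, 147.5 mm in front (-x) of the plate's middle and 4 mm above the bench, axes as plate. The inside is 95 (x) x 160 (y) mm, its walls rise 32 mm above the floor; its fourth wall is the front face of the plate, whose top is 36 mm above the tray floor.
- extractor: Fixed grey dust-extraction controller, 110 x 110 x 40 mm; origin at the middle of its underside. Its dial is in the middle of the top. White dots on the top mark off (larger dot, at -x) and the six clicks.
- dial (a joint): Angle of the black dial (rad): 0 = off as at the start, growing clockwise seen from above. It clicks into a stop every 0.419 rad (24 degrees), six clicks in all with end stops just beyond off and the sixth; about 0.04 N m to pass a click, and it springs into the nearest stop when let go.
- dial_grip (a point): Point on the dial's axis to grip, 73 mm above the bench. The dial's grip bar is 46 mm long (along this point's x axis, which turns with the dial), 14 mm thick (along its y axis) and reaches from 47 to 84 mm above the bench; under it a flat disc 48 mm across.
- pad: Fixed grey felt pad 110 x 110 x 4 mm; origin at the middle of its underside.
- mat: Fixed cork mat 90 (x) x 140 (y) x 3 mm, the scraper's place; origin at the middle of its underside.
- scraper: Loose wooden scraper block, about 0.16 kg, 72 mm tall: a foot 44 (x) x 100 (y) x 24 mm, and on it a plain stem 20 (x) x 50 (y) mm from 24 to 72 mm height. Origin at the middle of its underside, z up when standing. The long faces of the foot (its +-x faces) push the chips.
- scraper_stem (a point): Middle of the scraper's stem, 48 mm above its underside: the place to grip, across x (20 mm).
- wax1: Loose dark green carving-wax model, 20 g (one or both are there): a stepped block, base 34 (x) x 24 (y) x 14 mm with a 22 (x) x 24 (y) x 10 mm head on it, 24 mm tall in all. Origin at the middle of its underside. Stands on the back half of the plate at the start. It dents if gripped with more than 40 N (force of each finger); 20 N holds it.
- wax2: Loose dark green carving-wax model, 20 g (one or both are there): a stepped block, base 34 (x) x 24 (y) x 14 mm with a 22 (x) x 24 (y) x 10 mm head on it, 24 mm tall in all. Origin at the middle of its underside. Stands on the back half of the plate at the start. It dents if gripped with more than 40 N (force of each finger); 20 N holds it.
- chip1: Loose brass offcut (may be absent): bar 22 x 12 x 5 mm, 12 g; origin at its underside.
- chip2: Loose brass offcut (may be absent): disc 16 mm across, 6 mm thick, 12 g; origin at its underside.
- chip3: Loose brass offcut (may be absent): L-shaped piece 20 x 19 mm, 6 mm thick, 12 g; origin at its underside.
- chip4: Loose brass offcut (may be absent): square 15 x 15 x 5 mm, 12 g; origin at its underside.
- chip5: Loose brass offcut (may be absent): bar 26 x 10 x 6 mm, 12 g; origin at its underside.
- chip6: Loose brass offcut (may be absent): disc 18 mm across, 5 mm thick, 12 g; origin at its underside.
- jar: Bystander, to be left alone: glass jar with steel lid, 56 mm across, 75 mm tall; origin at its underside in the middle.
- bowl: Bystander, to be left alone: white ceramic bowl, 90 mm across, 40 mm tall; origin at its underside in the middle.
- bottle: Bystander, to be left alone: small amber bottle, 40 mm across, 85 mm tall; origin at its underside in the middle.
- graver: Bystander, to be left alone: wooden-handled graver, 140 mm long, lying on the bench; origin at its underside near its middle.
- anvil: Bystander, to be left alone: steel block 50 x 50 x 35 mm; origin at its underside in the middle.
- mandrel: Bystander, to be left alone: upright steel cone on a 40 mm foot, 90 mm tall; origin at its underside in the middle.
Mind the look-alikes: they are no part of the job. What is shaped like the wax1 but blue is not meant.

How it is judged:
By the outcome, as a careful person would: the job done as asked, in the order asked, and still so for the second after the job is handed in, with the robot touching nothing.
Of wax1, wax2 only 1 to 2 are there at a start; the rules pass over those that are not, and their reading is None.
Of chip1, chip2, chip3, chip4, chip5, chip6 only 4 to 6 are there at a start; the rules pass over those that are not, and their reading is None.
At some moment in a run one of scraper, wax1, wax2 may be knocked a few centimetres aside while the robot is not near it.
Once in a run the grip may slacken for a moment while it holds something.
It also fails if it takes over 210 s, if anything falls off the work surface, if the arm or the gripper's body presses on something with over 40 N, if the wrist force passes 120 N, or if a joint passes its speed limit or range.

## Working session

There is one attempt and no reset: what is moved stays moved. The work goes in short steps, each a Python script; the robot and the scene stay as the last script left them, time stands still between calls to the robot, and variables do not carry over. Pictures are saved under pics/ and viewed, about 12 in all and at most 16, crops included, and the job is handed in when it is done.

```bash
ls; mkdir -p pics; cat > h.py <<'E'
import numpy as np, cv2
from station import env, effector, solver, viewer, workorder, search_frame, tip_of
def snap(cam,name=None):
    s=env.sense(); p,d=viewer.read_camera(cam)
    if name: cv2.imwrite(f'pics/{name}.png',p[:,:,::-1])
    return p,d,s
def campose(cam,s):
    ci=viewer.camera_info(cam)
    if cam=='wrist':
        T=np.eye(4);T[:3,:3]=s['tcp_rot'];T[:3,3]=s['ee_pos'];T=T@np.array(ci['T_tool_cam']);return ci,T[:3,:3],T[:3,3]
    return ci,np.array(ci['rotation']),np.array(ci['eye'])
def cloud(cam,d,s):
    ci,R,e=campose(cam,s);K=np.array(ci['intrinsics']);h,w=d.shape
    v,u=np.mgrid[:h,:w].astype(np.float32)
    n=cv2.undistortPoints(np.stack([u.ravel(),v.ravel()],1)[:,None],K,np.array(ci['dist_coeffs'],float))[:,0].reshape(h,w,2)
    c=np.stack([n[...,0]*d,-n[...,1]*d,-d],-1)
    P=c@R.T+e; P[d<=0]=np.nan
    return P
def proj(cam,pts,s):
    ci,R,e=campose(cam,s);c=(np.atleast_2d(pts)-e)@R
    q=c*[1,-1,-1]
    return cv2.projectPoints(q,np.zeros(3),np.zeros(3),np.array(ci['intrinsics']),np.array(ci['dist_coeffs'],float))[0][:,0]
E
python3 - <<'E'
from h import *
s=env.sense();print(s['ee_pos'],s['tcp_rot'],s['gripper_width'],s['wrist_force'])
for c in('scene','side'):
    p,d,s=snap(c,c+'0'); print(c,viewer.camera_info(c)['eye'])
    np.savez(f'/tmp/{c}0.npz',p=p,d=d)
    for n in ['plate_top','tray_floor','extractor','dial_grip','pad','mat','scraper','scraper_stem','wax1','chip1','chip2','chip3','chip4','chip5','chip6','jar','bowl','bottle','graver','anvil','mandrel']:
        r=tip_of(c,n)[:3]
        print(n,[(np.round(x['at'],3).tolist(),round(x['score'],2),proj(c,x['at'],s)[0].round().astype(int).tolist()) for x in r])
E
```

```text
pics
[ 6.49424368e-01 -9.24089561e-05  2.13644406e-01] [[-1.33554172e-04 -1.72551099e-03  9.99998502e-01]
 [-9.99999986e-01 -1.02692020e-04 -1.33731567e-04]
 [ 1.02922622e-04 -9.99998506e-01 -1.72549725e-03]] 0.09190658752870219 [ 0.3863296  -0.28155263 -0.1226546 ]
scene [ 1.32728414 -0.28269454  0.97624501]
plate_top [([0.599, -0.097, 0.038], 0.8, [290, 245]), ([0.76, -0.204, 0.0], 0.73, [269, 318])]
tray_floor [([0.446, -0.074, 0.006], 0.97, [281, 211])]
extractor [([0.508, -0.338, -0.002], 0.72, [194, 256])]
dial_grip [([0.598, -0.099, 0.042], 0.56, [289, 244])]
pad [([0.401, 0.183, -0.001], 0.57, [357, 180])]
mat [([0.63, 0.28, 0.001], 0.93, [422, 223]), ([0.538, -0.045, 0.042], 0.25, [301, 222]), ([0.628, 0.273, 0.005], 0.24, [420, 222])]
scraper [([0.63, 0.274, 0.006], 0.66, [420, 222])]
scraper_stem [([0.63, 0.272, 0.051], 0.76, [422, 211]), ([0.63, 0.273, 0.006], 0.57, [420, 222]), ([0.514, -0.336, 0.074], 0.55, [189, 239])]
wax1 [([0.633, -0.146, 0.035], 0.7, [276, 262]), ([0.625, -0.063, 0.039], 0.7, [306, 249]), ([0.728, -0.304, -0.004], 0.68, [225, 321])]
chip1 [([0.574,
[... 2842 characters left out ...]
0, 206]), ([0.566, -0.083, 0.04], 0.55, [311, 198])]
jar [([0.757, 0.06, 0.003], 0.94, [233, 234])]
bowl [([0.751, -0.198, -0.001], 0.56, [259, 187])]
bottle [([0.591, -0.099, -0.003], 0.69, [303, 207]), ([0.308, 0.365, -0.0], 0.58, [411, 345]), ([0.629, 0.277, 0.005], 0.4, [260, 296])]
graver [([0.4, 0.183, 0.002], 0.64, [366, 276]), ([0.687, -0.41, -0.001], 0.63, [290, 159]), ([0.626, -0.056, 0.039], 0.3, [288, 202])]
anvil [([0.308, -0.256, 0.001], 0.77, [397, 185]), ([0.534, -0.048, 0.038], 0.44, [320, 206]), ([0.629, -0.148, 0.044], 0.34, [293, 185])]
mandrel [([0.487, 0.393, 0.001], 0.9, [318, 348]), ([0.51, -0.332, 0.073], 0.64, [337, 152]), ([0.631, -0.152, 0.042], 0.25, [292, 184])]
```

```bash
python3 - <<'E'
import cv2,numpy as np
a=cv2.imread('pics/scene0.png')[120:360,140:480]; cv2.imwrite('pics/sceneC.png',cv2.resize(a,None,fx=2.3,fy=2.3,interpolation=3))
E
```

```text
(no output)
```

View pics/sceneC.png

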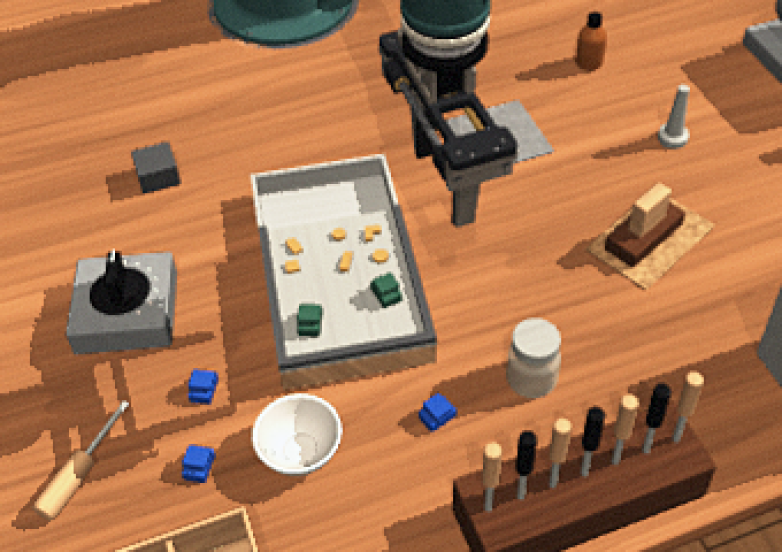

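The crop (scale 2.3, offset 140,120) shows two dark green waxes on the back half of the plate, at (386,290) and (310,320). Six chips lie at (293,245), (338,234), (372,232), (292,267), (345,262) and (380,257). The black dial is at (118,285) and the scraper stands on its mat at (645,225).

- **Could be taken for wax:** the blue blocks at (203,385), (198,462) and (438,411). They are off the plate, so I exclude them.
- **Could be taken for the scraper:** the tool-rack handles at the lower right, also excluded.

Next I measure yaws from the clouds.

```bash
cat >> h.py <<'E'
def rect(P,mask):
    q=P[mask&np.isfinite(P[...,0])][:,:2]
    lab=q*1000
    (c,wh,a)=cv2.minAreaRect(lab.astype(np.float32)); return np.round(np.array(c)/1000,4),np.round(wh,1),round(a,1),len(q)
def near(P,x,y,r): return np.hypot(P[...,0]-x,P[...,1]-y)<r
def zb(P,a,b): return (P[...,2]>a)&(P[...,2]<b)
E
python3 - <<'E'
from h import *
for c in('scene','side'):
    z=np.load(f'/tmp/{c}0.npz');p,d=z['p'],z['d'];s=env.sense();P=cloud(c,d,s)
    h=cv2.cvtColor(p,cv2.COLOR_RGB2HSV);H,S,V=[h[...,i].astype(int) for i in range(3)]
    print(c)
    print('bench z',np.nanmedian(P[near(P,.4,-.2,.03)][:,2]))
    print('ext top',rect(P,near(P,.51,-.335,.085)&zb(P,.034,.046)))
    print('dial bar',rect(P,near(P,.51,-.335,.04)&zb(P,.06,.09)), np.nanmax(P[near(P,.51,-.335,.04)][:,2]))
    print('plate',rect(P,near(P,.595,-.098,.145)&zb(P,.044,.055)&(S<60)), 'steel z',np.nanmedian(P[near(P,.595,-.098,.02)][:,2]))
    print('stem top',rect(P,near(P,.63,.276,.05)&zb(P,.062,.09)),'foot',rect(P,near(P,.63,.276,.07)&zb(P,.015,.035)))
    print('pad',rect(P,near(P,.40,.185,.085)&zb(P,.0,.01)&(S<40)))
    print('mat',rect(P,near(P,.63,.276,.1)&zb(P,-.003,.008)&(S<120)&(V>130)))
    for w in((.628,-.148),(.625,-.06)):
        m=near(P,*w,.028)&(H>45)&(H<95)&(S>80)
        print('wax',rect(P,m&zb(P,.044,.075)),'head',rect(P,m&zb(P,.060,.07)))
    m=near(P,.58,-.098,.12)&zb(P,.03,.06)&(H>12)&(H<32)&(S>120)
    n,l,st,ce=cv2.connectedComponentsWithStats(m.astype(np.uint8))
    for i in range(1,n):
        if st[i,4]>8: print('chip',np.nanmean(P[l==i],0).round(3),st[i,4])
E
```

```text
scene
bench z 0.0028611632932663
ext top (array([ 0.5125, -0.335 ]), array([111.1, 114.1]), 74.8, 1173)
dial bar (array([ 0.5142, -0.3349]), array([14.4, 46.9]), 74.8, 145) 0.0902100706577027
plate (array([ 0.5953, -0.0979]), array([168.2, 202.6]), 80.6, 1426) steel z 0.042491710157918194
stem top (array([0.6305, 0.2719]), array([20.7, 53. ]), 23.4, 150) foot (array([0.6304, 0.2709]), array([ 45.3, 103.9]), 23.0, 362)
pad (array([0.4029, 0.1821]), array([109.2, 106.6]), 1.2, 363)
mat (array([0.6617, 0.2939]), array([ 22.9, 131.7]), 23.8, 29)
wax (array([ 0.6391, -0.1503]), array([22.8, 26.8]), 62.3, 117) head (array([ 0.6373, -0.1494]), array([22.7, 22.6]), 61.6, 68)
wax (array([ 0.6296, -0.0588]), array([32.8, 21.7]), 8.4, 122) head (array([ 0.6291, -0.059 ]), array([21.1, 22.4]), 5.3, 61)
chip [ 0.526 -0.08   0.048] 21
chip [ 0.538 -0.044  0.049] 28
chip [ 0.523 -0.135  0.047] 29
chip [ 0.575 -0.047  0.047] 30
chip [ 0.569 -0.086  0.048] 30
chip [ 0.552 -0.145  0.047] 26
side
bench z 0.0012468299171317643
ext top (array([ 0.512 , -0.3314]), array([108.7, 110.3]), 75.3, 413)
dial ba
[... 175 characters left out ...]
38
stem top (array([0.6289, 0.2738]), array([20.3, 51.1]), 23.2, 192) foot (array([0.6291, 0.2739]), array([ 43.8, 101.7]), 23.2, 532)
pad (array([0.4008, 0.1829]), array([107.6, 115.5]), 0.4, 1473)
mat (array([0.6157, 0.3502]), array([49.4,  0. ]), -155.1, 2)
wax (array([ 0.6324, -0.145 ]), array([24.3, 30.7]), 77.9, 89) head (array([ 0.6338, -0.144 ]), array([21.1, 17.8]), 74.0, 30)
wax (array([ 0.6261, -0.0522]), array([29.7, 21.3]), 23.3, 88) head (array([ 0.6266, -0.052 ]), array([19.6, 17. ]), 10.2, 33)
chip [ 0.55  -0.14   0.045] 16
chip [ 0.521 -0.129  0.045] 17
chip [ 0.566 -0.081  0.045] 26
chip [ 0.523 -0.077  0.046] 18
chip [ 0.572 -0.04   0.045] 21
chip [ 0.535 -0.04   0.046] 28
```

```bash
cat >> h.py <<'E'
def R(deg):
    a=np.radians(deg); c,s_=np.cos(a),np.sin(a)
    return np.array([[s_,0,c],[-c,0,s_],[0,-1,0.]])
def go(x,y,z,deg): env.reach([x,y,z],R(deg))
def st(msg=''):
    s=env.sense(); print(msg,'t',round(s['t'],1),'p',np.round(s['ee_pos'],4),'w',round(s['gripper_width'],4),'F',np.round(s['wrist_force'],1),'q7',round(s['joint_positions'][6],2)); return s
E
python3 - <<'E'
from h import *
print(np.round(viewer.camera_info('wrist')['T_tool_cam'],3))
st()
go(.60,-.10,.30,-9); s0=st('plate')
p,d,s=snap('wrist','w_plate'); P=cloud('wrist',d,s)
np.savez('/tmp/wp.npz',p=p,d=d,P=P)
h=cv2.cvtColor(p,cv2.COLOR_RGB2HSV);H,S,V=[h[...,i].astype(int) for i in range(3)]
print('steel z',np.nanmedian(P[near(P,.60,-.1,.02)][:,2]))
for w in((.635,-.148),(.628,-.055)):
    m=near(P,*w,.03)&(H>45)&(H<95)&(S>80)
    print('wax',rect(P,m&zb(P,.044,.075)),'head',rect(P,m&zb(P,.058,.07)))
m=near(P,.58,-.098,.12)&zb(P,.03,.06)&(H>12)&(H<32)&(S>120)
n,l,stt,ce=cv2.connectedComponentsWithStats(m.astype(np.uint8))
for i in range(1,n):
    if stt[i,4]>30: print('chip',rect(P,l==i))
print('plate',rect(P,near(P,.595,-.098,.145)&zb(P,.044,.055)&(S<60)))
go(.513,-.333,.25,75); st('ext')
p,d,s=snap('wrist','w_ext'); P=cloud('wrist',d,s)
print('ext top',rect(P,near(P,.51,-.335,.085)&zb(P,.034,.046)))
print('dial bar',rect(P,near(P,.51,-.335,.04)&zb(P,.072,.095)), np.nanmax(P[near(P,.51,-.335,.04)][:,2]))
cv2.imwrite('pics/w2.png',np.vstack([cv2.imread('pics/w_plate.png'),cv2.imread('pics/w_ext.png')])[:, :][::1])
E
python3 -c "
import cv2;a=cv2.imread('pics/w2.png');cv2.imwrite('pics/w2.png',cv2.resize(a,(480,600),interpolation=3))"
```

```text
[[ 0.    -0.964 -0.267 -0.077]
 [ 0.001  0.267 -0.964 -0.169]
 [ 1.    -0.     0.001 -0.   ]
 [ 0.     0.     0.     1.   ]]
 t 2.2 p [ 0.65   -0.      0.2146] w 0.0916 F [-0.3  0.2 -0. ] q7 -0.06
plate t 2.8 p [ 0.6    -0.0985  0.2994] w 0.0922 F [ 0.6  0.8 -0.9] q7 -0.03
steel z 0.039294578964403803
wax (array([ 0.6332, -0.145 ]), array([22.4, 30. ]), 66.5, 398) head (array([ 0.6342, -0.1455]), array([22.3, 22.1]), 66.1, 302)
wax (array([ 0.625 , -0.0554]), array([29.5, 20.6]), 7.2, 409) head (array([ 0.6257, -0.0553]), array([22.1, 20.7]), 7.5, 318)
chip (array([ 0.5361, -0.04  ]), array([17. , 16.8]), 78.3, 131)
chip (array([ 0.5712, -0.0438]), array([13.7, 13.7]), 81.1, 117)
chip (array([ 0.5652, -0.0831]), array([ 8.6, 23.3]), 61.0, 120)
chip (array([ 0.5235, -0.0777]), array([13. , 11.9]), 79.0, 88)
chip (array([ 0.5206, -0.1313]), array([19.9, 10.4]), 13.1, 111)
chip (array([ 0.5493, -0.1425]), array([13.1, 12.2]), 80.3, 94)
plate (array([ 0.5919, -0.0959]), array([169.2, 199.2]), 80.7, 3390)
ext t 4.5 p [ 0.5137 -0.3319  0.2496] w 0.0917 F [-0.2 -0.4  0.2] q7 1.8
ext top (array([ 0.5094, -0.3327]), array([110.4, 107.8]), 74.9, 7569)
dial bar (array([ 0.5093, -0.3328]), array([12.7, 45.9]), 74.8, 571) 0.3650686195721447
```

View pics/w2.png

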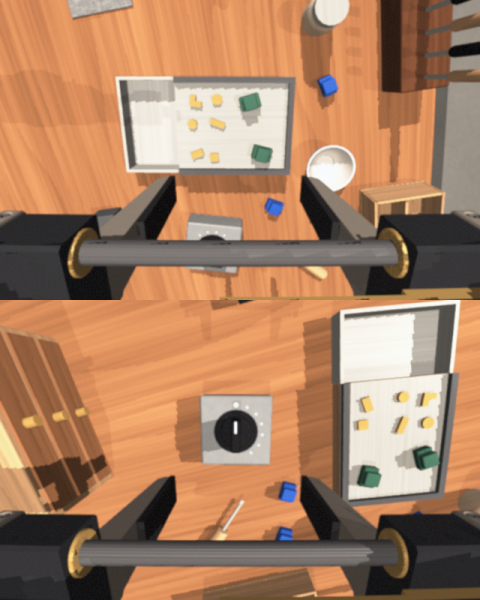

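The wrist views confirm the layout. In the upper half the plate holds the green waxes at (250,102) and (262,153) and six chips. In the lower half the dial bar at (236,428) points to the large off dot. The bar's position and yaw agree across all three cameras, so I turn the dial now.

```bash
cat >> h.py <<'E'
DX,DY=.5115,-.333
def turn(phi0,dphi):
    go(DX,DY,.13,phi0); env.movel([DX,DY,.054],R(phi0),.1); st('down')
    effector.grasp(25); s=st('gripped')
    q=np.array(s['joint_positions']); n=6
    for k in range(1,n+1):
        a=q.copy(); a[6]+=np.radians(dphi)*k/n; env.goto_joints(a)
    st('turned'); effector.release(); env.pause(.3); st('rel')
    env.movel([DX,DY,.25],None,.2)
def dialcheck(name=None):
    p,d,s=snap('wrist',name); P=cloud('wrist',d,s)
    print('dial bar',rect(P,near(P,DX-.002,DY,.035)&zb(P,.072,.095)))
E
python3 - <<'E'
from h import *
turn(75,-72); dialcheck('w_dial1')
E
```

```text
down t 6.0 p [ 0.512  -0.3333  0.0546] w 0.0922 F [-0.6 -0.1  0.1] q7 1.78
gripped t 7.1 p [ 0.511  -0.3347  0.054 ] w 0.014 F [ 0.3 -4.9 -2.1] q7 1.78
turned t 9.0 p [ 0.5108 -0.335   0.054 ] w 0.014 F [-2.  -3.7 -0.6] q7 0.53
rel t 10.6 p [ 0.511  -0.3347  0.054 ] w 0.0917 F [-0.2 -0.6 -0.2] q7 0.53
dial bar (array([ 0.5101, -0.3323]), array([13.7, 45.5]), 3.1, 600)
```

Dial confirmed at three clicks: the bar turned 71.7°. Next, the waxes.

```bash
cat >> h.py <<'E'
def greens(cx=.60,cy=-.10,r=.2,name=None):
    p,d,s=snap('wrist',name); P=cloud('wrist',d,s)
    h=cv2.cvtColor(p,cv2.COLOR_RGB2HSV);H,S,V=[h[...,i].astype(int) for i in range(3)]
    m=near(P,cx,cy,r)&(H>45)&(H<95)&(S>80)&zb(P,.003,.09)
    n,l,t,ce=cv2.connectedComponentsWithStats(cv2.morphologyEx(m.astype(np.uint8),cv2.MORPH_CLOSE,np.ones((3,3))))
    for i in range(1,n):
        if t[i,4]>60:
            k=(l==i)&m; zt=np.nanpercentile(P[k][:,2],95)
            print('wax',rect(P,k),'head',rect(P,k&(P[...,2]>zt-.006)),'ztop',round(zt,4))
def pick(x,y,phi,z=.050):
    go(x,y,.14,phi); env.movel([x,y,z],R(phi),.1); st('down'); effector.grasp(20); st('grip'); env.movel([x,y,.16],None,.15); st('lift')
def place(x,y,phi,z=.017):
    go(x,y,.14,phi); st('over'); env.movel([x,y,z],R(phi),.08); s=st('down'); effector.release(); env.pause(.2); env.movel([x,y,.2],None,.2)
E
python3 - <<'E'
from h import *
go(.60,-.10,.30,-9); greens()
pick(.635,-.146,66.5)
place(.405,.157,0)
st(); greens(.4,.18,.12)
E
```

```text
wax (array([ 0.6253, -0.0556]), array([29.1, 20.6]), 7.5, 404) head (array([ 0.6258, -0.0555]), array([22. , 20.6]), 8.2, 316) ztop 0.0647
wax (array([ 0.6331, -0.1451]), array([22.3, 30.3]), 66.4, 397) head (array([ 0.6341, -0.1455]), array([22.3, 21.9]), 66.4, 304) ztop 0.064
down t 15.0 p [ 0.6356 -0.146   0.0507] w 0.0918 F [ 0.5 -0.3  0.5] q7 1.13
grip t 16.0 p [ 0.635 -0.146  0.05 ] w 0.0238 F [0.5 0.  0. ] q7 1.13
lift t 16.9 p [ 0.6342 -0.146   0.159 ] w 0.0236 F [-0.2 -0.4 -1.5] q7 1.17
over t 18.4 p [0.4055 0.1567 0.1399] w 0.0232 F [ 0.5 -0.3 -0.4] q7 -0.53
down t 20.1 p [0.4053 0.1571 0.0174] w 0.0241 F [-0.2 -0.1 -0.4] q7 -0.64
 t 22.4 p [0.4043 0.1567 0.1991] w 0.0916 F [ 0.1  0.3 -0.4] q7 -0.49
wax (array([0.4048, 0.1591]), array([31.2, 20.1]), 89.6, 549) head (array([0.4047, 0.159 ]), array([20.1, 22.1]), 0.2, 413) ztop 0.0282
```

Wax 1 stands on the pad with its top at z = 28 mm. Now the second one.

```bash
python3 - <<'E'
from h import *
go(.60,-.10,.30,-9); greens()
pick(.6265,-.0555,-82.5)
place(.405,.212,0)
st(); greens(.4,.18,.12,'w_pad')
# scraper view
go(.60,.25,.30,23); st()
p,d,s=snap('wrist','w_scr'); P=cloud('wrist',d,s)
print('stem',rect(P,near(P,.63,.273,.06)&zb(P,.066,.085)),'foot',rect(P,near(P,.63,.273,.08)&zb(P,.018,.033)))
h=cv2.cvtColor(p,cv2.COLOR_RGB2HSV);print('mat',rect(P,near(P,.63,.276,.1)&zb(P,.0005,.008)&(h[...,1]<110)))
for n in('mat','scraper'): print(n,[(np.round(r['at'],3),round(r['score'],2)) for r in tip_of('wrist',n)[:2]])
cv2.imwrite('pics/w3.png',cv2.resize(np.vstack([cv2.imread('pics/w_pad.png'),cv2.imread('pics/w_scr.png')]),(480,600),interpolation=3))
E
```

```text
wax (array([ 0.6251, -0.0554]), array([29.5, 20.7]), 6.9, 410) head (array([ 0.6257, -0.0553]), array([21.9, 20.6]), 7.8, 317) ztop 0.0645
down t 26.0 p [ 0.6271 -0.0556  0.0507] w 0.0921 F [ 0.2 -0.  -0.2] q7 -1.31
grip t 27.1 p [ 0.6265 -0.0555  0.05  ] w 0.024 F [-0.8  0.3  0.2] q7 -1.31
lift t 27.9 p [ 0.6258 -0.0554  0.1591] w 0.0242 F [-0.7 -0.4  0.2] q7 -1.33
over t 29.3 p [0.406  0.2113 0.14  ] w 0.0239 F [ 0.6 -0.7 -0.9] q7 -0.65
down t 30.9 p [0.4053 0.2122 0.0174] w 0.0245 F [-0.1  0.4  0. ] q7 -0.74
 t 33.3 p [0.4043 0.2116 0.1991] w 0.0921 F [ 0.2  0.  -0.6] q7 -0.61
wax (array([0.4048, 0.214 ]), array([31.4, 20.1]), 89.7, 555) head (array([0.4047, 0.2138]), array([20.1, 22.2]), 0.2, 420) ztop 0.028
wax (array([0.4048, 0.1621]), array([20.7, 28. ]), 0.6, 505) head (array([0.4049, 0.1591]), array([20.7, 22. ]), 0.6, 365) ztop 0.0281
 t 34.2 p [0.5986 0.2501 0.2984] w 0.0918 F [ 0.2 -0.2 -0.6] q7 -0.13
stem (array([0.6286, 0.2734]), array([20.1, 47.7]), 22.6, 674) foot (array([0.6288, 0.2733]), array([44.2, 97.1]), 23.2, 1636)
mat (array([0.632 , 0.2826]), array([ 84.3, 136.6]), 24.5, 564)
mat [(array([ 0.548, -0.145,  0.04 ]), 0.73)]
scraper [(array([0.63 , 0.272, 0.004]), 0.61)]
```

View pics/w3.png

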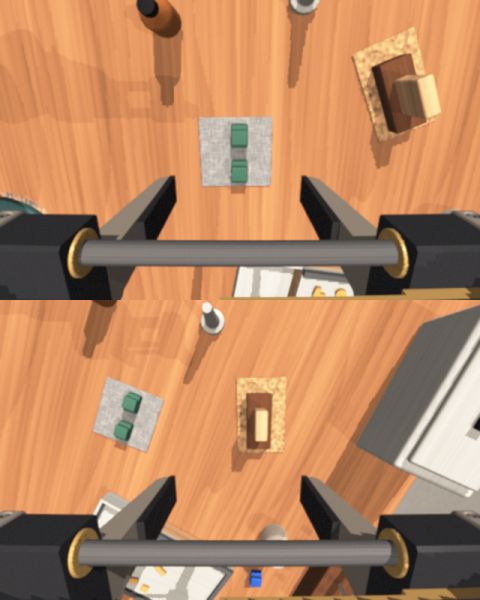

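Both waxes are upright on the pad, at (239,135) and (239,171). The scraper is undisturbed on its mat. Scraper pushes next.

```bash
cat >> h.py <<'E'
PC=np.array([.594,-.096]);PY=np.radians(-9.1)
def pl(x,y): c,s_=np.cos(PY),np.sin(PY); return PC+[c*x-s_*y,s_*x+c*y]
def push(y,x0=.03,x1=-.088,z=.0703):
    a=pl(x0,y);b=pl(x1,y)
    go(*a,.13,-9.1); env.movel([*a,z],R(-9.1),.08); s=st('low')
    env.movel([*b,z],R(-9.1),.05); st('pushed'); env.movel([*b,.13],None,.15)
def chips(name=None,r=.28):
    p,d,s=snap('wrist',name); P=cloud('wrist',d,s)
    h=cv2.cvtColor(p,cv2.COLOR_RGB2HSV);H,S=h[...,0].astype(int),h[...,1]
    rel=P[...,:2]-PC; c,s_=np.cos(PY),np.sin(PY); X=rel[...,0]*c+rel[...,1]*s_; Y=-rel[...,0]*s_+rel[...,1]*c
    m=(abs(Y)<.082)&(X>-.2)&(X<.09)&zb(P,-.005,.06)&(H>12)&(H<32)&(S>110)
    n,l,t,ce=cv2.connectedComponentsWithStats(m.astype(np.uint8))
    for i in range(1,n):
        if t[i,4]>20: k=l==i; print('chip plate-frame',np.round([np.nanmedian(X[k]),np.nanmedian(Y[k]),np.nanmedian(P[k][:,2])],3),t[i,4])
E
python3 - <<'E'
from h import *
x,y=.629,.2733
go(x,y,.13,23.2); env.movel([x,y,.032],R(23.2),.1); st('down'); effector.grasp(45); st('grip')
env.movel([x,y,.17],None,.12); st('lift')
a=pl(.03,-.022); go(*a,.17,-9.1); st('over')
push(-.022); push(.022); st('end')
go(*pl(-.02,0),.30,-9.1); chips('w_push'); st()
E
```

```text
down t 36.3 p [0.6296 0.2737 0.0328] w 0.0918 F [-0.5 -0.  -0.1] q7 -0.2
grip t 37.3 p [0.6289 0.2733 0.0319] w 0.0198 F [-1.2 -0.1  0. ] q7 -0.2
lift t 38.6 p [0.6285 0.273  0.1689] w 0.0196 F [ 0.8 -0.6 -1.8] q7 -0.17
over t 40.1 p [ 0.6208 -0.12    0.17  ] w 0.0196 F [ 0.5  0.6 -0.8] q7 -0.05
low t 41.3 p [ 0.6203 -0.1225  0.0702] w 0.0196 F [ 0.   0.9 -1.3] q7 -0.06
pushed t 43.8 p [ 0.5038 -0.1038  0.0703] w 0.0198 F [-0.2 -0.9 -1.8] q7 -0.07
low t 45.8 p [ 0.6273 -0.079   0.0702] w 0.0196 F [-0.8  0.9 -0.9] q7 -0.14
pushed t 48.3 p [ 0.5108 -0.0604  0.0703] w 0.0197 F [-0.9 -0.2 -1.8] q7 -0.17
end t 48.9 p [ 0.5103 -0.0604  0.1297] w 0.0199 F [-0.7  0.4 -1.5] q7 -0.15
chip plate-frame [-0.117  0.042  0.011] 203
chip plate-frame [-0.123  0.006  0.01 ] 83
chip plate-frame [-0.118 -0.009  0.013] 58
chip plate-frame [-0.121 -0.045  0.008] 201
 t 49.7 p [ 0.5725 -0.0923  0.297 ] w 0.0199 F [-0.  -0.4 -1.6] q7 -0.08
```

View pics/w_push.png

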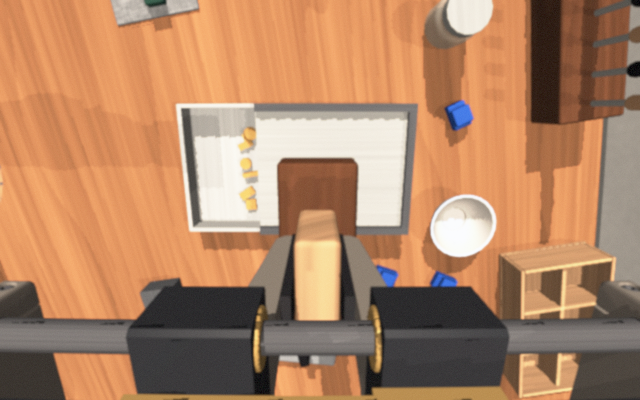

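All six offcuts are in the tray, at about (249,134), (244,146), (246,163), (251,175), (247,193) and (251,204). Next I put the scraper back and check the mat, the plate and the pad.

```bash
python3 - <<'E'
from h import *
x,y=.630,.279
go(x,y,.17,23.3); st('over'); env.movel([x,y,.05],R(23.3),.12); env.movel([x,y,.0325],None,.04); st('down'); effector.release(); env.pause(.3)
env.movel([x,y,.2],None,.2)
go(.60,.25,.30,23); p,d,s=snap('wrist','w_mat'); P=cloud('wrist',d,s)
print('stem',rect(P,near(P,.63,.278,.06)&zb(P,.066,.085)),'foot',rect(P,near(P,.63,.278,.08)&zb(P,.018,.033)))
greens(.4,.18,.12)
go(.58,-.10,.32,-9); chips('w_plate2'); st()
cv2.imwrite('pics/w4.png',cv2.resize(np.vstack([cv2.imread('pics/w_mat.png'),cv2.imread('pics/w_plate2.png')]),(480,600),interpolation=3))
E
```

```text
over t 51.2 p [0.6313 0.2766 0.1707] w 0.0196 F [-0.6 -0.7 -1.2] q7 -0.21
down t 52.9 p [0.6298 0.2789 0.032 ] w 0.0196 F [-0.7  0.3 -1.4] q7 -0.25
stem (array([0.6298, 0.2794]), array([20.1, 48. ]), 22.8, 669) foot (array([0.63  , 0.2789]), array([44.2, 98.3]), 23.3, 1657)
wax (array([0.443 , 0.1944]), array([30.6, 21.7]), 86.1, 389) head (array([0.4429, 0.1931]), array([21.5, 21.7]), 85.6, 267) ztop 0.0286
wax (array([0.407 , 0.1608]), array([29.6, 22.6]), 89.4, 392) head (array([0.4069, 0.1589]), array([22.5, 21.7]), 0.2, 256) ztop 0.0287
chip plate-frame [-0.117  0.041  0.011] 188
chip plate-frame [-0.123  0.005  0.01 ] 73
chip plate-frame [-0.117 -0.009  0.013] 53
chip plate-frame [-0.121 -0.044  0.008] 192
 t 57.3 p [ 0.5805 -0.0977  0.3198] w 0.0919 F [-0.1 -0.8  0.5] q7 -0.08
```

View pics/w4.png

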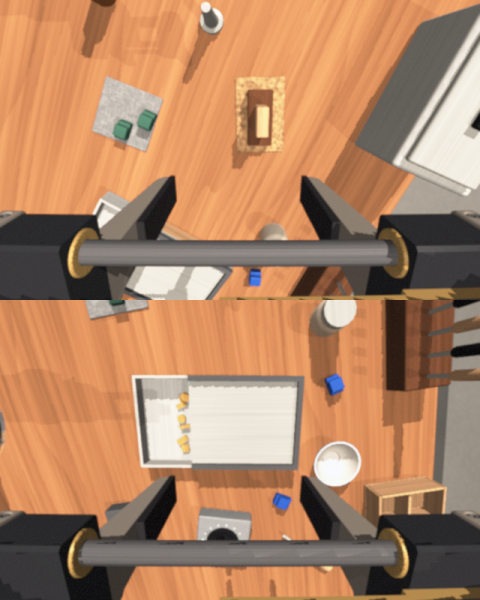

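The scraper is upright on the mat and the plate is clear. One wax on the pad was knocked to about (0.443, 0.194), close to the pad edge (upper view, (147,120)). I put it back before turning the dial off.

```bash
python3 - <<'E'
from h import *
go(.405,.19,.22,0); greens(.4,.18,.12)
x,y,phi=.4415,.1945,-4
go(x,y,.14,phi); env.movel([x,y,.0165],R(phi),.1); effector.grasp(20); st('grip'); env.movel([x,y,.08],None,.15); st('lift')
place(.402,.215,0,.0175)
go(.405,.19,.22,0); greens(.4,.18,.12,'w_pad2'); st()
E
```

```text
wax (array([0.4401, 0.1939]), array([31.6, 21.1]), 87.6, 508) head (array([0.4401, 0.1935]), array([22.4, 21.1]), 87.2, 378) ztop 0.0281
wax (array([0.4049, 0.1598]), array([32. , 19.7]), 89.6, 472) head (array([0.4049, 0.1593]), array([19.5, 21.7]), 0.2, 340) ztop 0.0281
grip t 61.5 p [0.4415 0.1945 0.0165] w 0.0239 F [ 0.4 -0.5  0.1] q7 -0.83
lift t 62.1 p [0.4413 0.1942 0.0798] w 0.0237 F [ 0.4  0.5 -0.7] q7 -0.77
over t 62.5 p [0.4017 0.2149 0.1397] w 0.0236 F [ 0.1 -0.1 -0.1] q7 -0.72
down t 64.2 p [0.4024 0.2151 0.0179] w 0.0236 F [ 1.2  0.  -0.1] q7 -0.87
wax (array([0.4015, 0.2143]), array([20.7, 30.5]), 1.3, 494) head (array([0.4015, 0.2141]), array([20.5, 20.8]), 89.9, 349) ztop 0.0282
wax (array([0.4047, 0.1598]), array([19.6, 31.7]), 0.0, 470) head (array([0.4047, 0.1591]), array([21.8, 19.5]), 89.9, 342) ztop 0.0281
 t 66.8 p [0.4047 0.1898 0.2192] w 0.0921 F [-0.2  0.  -0.1] q7 -0.59
```

```bash
python3 - <<'E'
from h import *
go(.48,-.25,.25,3)
turn(3,72); dialcheck('w_dial2')
go(.60,0,.33,0); st()
p,d,s=snap('scene','scene1')
cv2.imwrite('pics/sceneD.png',cv2.resize(p[120:360,140:480,::-1],None,fx=2.3,fy=2.3,interpolation=3))
E
```

```text
down t 70.0 p [ 0.512  -0.3332  0.0546] w 0.0923 F [-0.2 -0.5 -0. ] q7 0.55
gripped t 71.2 p [ 0.5107 -0.333   0.0539] w 0.0138 F [-3.2  0.5  2.7] q7 0.55
turned t 73.1 p [ 0.5092 -0.3342  0.0539] w 0.014 F [-6.9 -1.8  3.8] q7 1.8
rel t 74.6 p [ 0.5107 -0.333   0.0539] w 0.0918 F [ 0.7 -0.3  1.1] q7 1.81
dial bar (array([ 0.5092, -0.3326]), array([13.7, 45.3]), 74.7, 599)
 t 77.4 p [ 0.5999 -0.0009  0.3295] w 0.0917 F [-1.  -0.3 -0.6] q7 -0.05
```

View pics/sceneD.png

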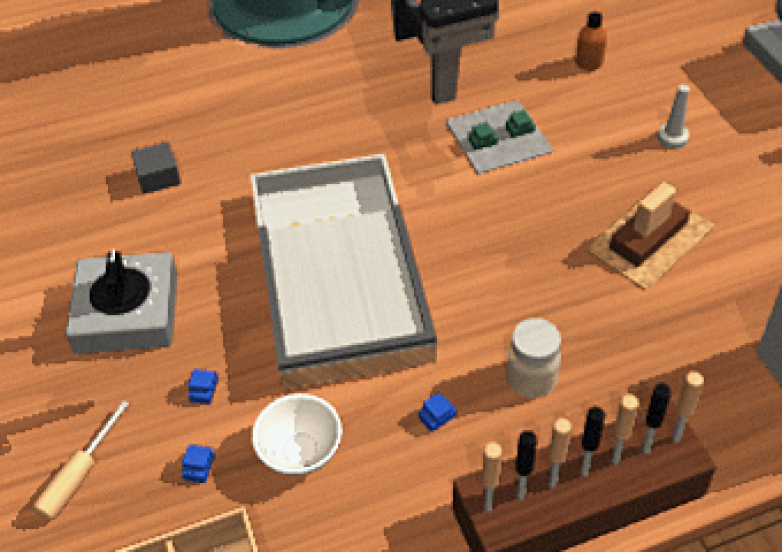

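The final view shows both waxes on the pad at (483,134) and (519,123), and the scraper upright on its mat. The plate is clear with the chips in the tray, the dial is back at off and the bystanders are in their places. Handing in.

```bash
python3 -c "
from h import *
print(workorder.finish_job()); st()"
```

```text
the job is handed in; nothing more can be done
None
the job is handed in; nothing more can be done
```

The whole job is done in the order asked and handed in, at about 77 s of the 210 s allowed.

- **Dial on:** turned three clicks up. The camera measured 71.7° of turn against 72° wanted.
- **Waxes:** both green models are upright on the felt pad, gripped at 20 N. One was found knocked about 4 cm toward the pad's edge, still standing on it. I moved it back before turning the dial off.
- **Offcuts:** all six were pushed into the tray in two scraper passes. The last wrist view showed the plate clear and brass only in the tray. Touching chips merged in the automatic detection, so the count of six is from my own look at the picture.
- **Scraper:** standing upright in the middle of its cork mat.
- **Dial off:** turned back last. The bar measured 74.7° against 74.8° at the start.

In the last scene picture the bystanders and the blue look-alikes looked unmoved. I checked those by eye only, not by measurement. No other check failed or disagreed.

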